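Set up an engraver's ball vise on its ring pad

TASK

Set up the ball vise for engraving: take it from where it leans against the tool tray, stand it upright in its rubber ring pad without dropping it, and let go of it. Then lay the copper practice plate across the steps in its jaws and press it down gently, so that it lies flush with the jaw tops and sticks out evenly at both ends. Do not knock the magnifier or disturb the other tools.

Things in the scene. Friction and masses are not known exactly. Their poses are not given: they have to be found in the camera images.
- vise_center (a point): the loose steel ball vise, 0.4 to 0.8 kg: a 64 mm ball with a jaw block on it, 82 mm high in all. Point on its axis half-way up; z along the axis to the jaws. Ball centre 9 mm below, underside 41 mm below, jaw tops 41 mm above. At the start it leans about 40 degrees, its y level, its -x face resting on the tray wall's upper edge. In the ring it stays by friction at any tilt it is left
- jaw_step (a point): the vise's jaw block, 46 mm (x) by 44 mm (y), its flat +-y faces good to grip, clear of the ball from 21 mm below this point to 5 mm above. A 10 mm screw head stands 6 mm out of its +x face. Its top has a stepped channel along y: 31 mm wide in x, 5 mm deep, open at +-y, with an 8 mm gap between the jaws in its floor. Point: middle of the channel's floor; axes as the vise's
- ring_seat (a point): the rubber ring pad, fixed to the bench: a ring of 84 mm outer and 48 mm inner diameter, 18 mm high. This point is on its axis at the height of its top face; z up. When seated, the ball's centre is about 20 mm above this point
- ring_pad: the same ring pad; origin at the centre of its underside
- plate_center (a point): the loose copper practice plate, 27 mm (x) by 54 mm (y) by 5 mm (z), 60 g; its centre. At the start it lies flat, crosswise on a fixed wooden block, and its ends overhang the block's sides by about 8 mm. Either face may be up
- wood_block: the fixed wooden block under the plate at the start, 100 mm (x) by 38 mm (y) by 26 mm high; origin at the centre of its underside
- tray_edge (a point): the shallow wooden tool tray, fixed, 130 mm (x) by 220 mm (y), walls 40 mm high and 8 mm thick, small files lie in it below the rim. This point is the middle of the upper outer edge of the wall that the vise leans on; x points away from the tray level with the bench, y along the wall
- lens (a point): the magnifier, fixed: a round lens in a level frame of 94 mm outer diameter, 8 mm thick; this point is the lens centre, 205 mm above the bench. Its x points to its post, 90 mm away, 12 mm thick, on a round foot of 72 mm diameter. Clips on thin arms reach 80 mm to either side of the post, 115 to 130 mm up
- magnifier: the same magnifier; origin on the bench straight below the lens centre, so its foot is 90 mm away along x
- file_pot: a white pot of needle files, fixed, 68 mm diameter, 170 mm high with the files; origin at the centre of its underside
- tape_mid (a point): a loose roll of masking tape lying flat, 100 mm outer and 76 mm inner diameter, 19 mm high (not the ring pad: wider, thinner-walled, paper-coloured); its centre
- file_mid (a point): a loose flat file with a wooden handle, 170 mm long along x (handle to -x), 20 mm high; a point on it, near its middle
- saw_frame_mid (a point): a loose piercing saw lying flat: frame 150 mm by 75 mm (x from -50 to 100, y from 0 to 75 mm from this point), wooden handle out to x = -150, 22 mm high; this point is at the line of its blade
- hammer_mid (a point): a loose hammer lying flat along x, handle to -x, 230 mm long, under 40 mm high; a point near its middle
- ring_clamp_mid (a point): a loose wooden ring clamp lying flat, 120 mm along x, 26 mm wide, 24 mm high; near its centre
- dapping_block_mid (a point): a loose steel dapping block, a 50 mm cube with round hollows; its centre
- vise: the ball vise again, origin at the centre of the ball, axes as for vise_center
- plate: the plate again, origin at the centre of its underside
There are look-alikes about, which are no part of the job. What is meant by the plate is not purple, and is the smaller of those in its own colour. There is more than one size of the ring_pad; the job needs the larger.

How it is judged:
On the way, in this order (a step that is already met when the one before it is completed fails the run):
1. the vise stands upright in the ring pad, let go, before the plate is laid on it (horizontal distance between vise_center and ring_seat below 0.005 m and z of vise_center in the frame of ring_seat between 0.0265 and 0.0335 m and angle between vise_center's own z axis and vertical below 0.14 rad and contact force between the fingers and vise below 0.1 N and distance between plate_center and vise_center above 0.08 m), for 0.2 s.
2. the plate lies flush in the jaw steps (z of plate_center in the frame of vise_center between 0.037 and 0.0405 m and x of plate_center in the frame of vise_center between -0.004 and 0.004 m and y of plate_center in the frame of vise_center between -0.006 and 0.006 m and angle between the z axis of plate_center and the z axis of vise_center, either way round below 0.06 rad and angle between the y axis of plate_center and the y axis of vise_center, either way round below 0.14 rad), for 0.2 s.
At the end, for the whole second after the job is handed in: Vise: centre within 5 mm of the pad axis and 26.5-33.5 mm above its top, axis within 8 degrees of vertical. Plate: centre 37 to 40.5 mm above the vise centre, within 4 mm across and 6 mm along the channel, tilted under 3.4 degrees from the jaw tops. Both at rest (all of step 2 and horizontal distance between vise_center and ring_seat below 0.005 m and z of vise_center in the frame of ring_seat between 0.0265 and 0.0335 m and angle between vise_center's own z axis and vertical below 0.14 rad and linear speed of each of vise, plate below 0.02 m/s); the robot touches nothing.
It fails at once if the vise is dropped or slammed into the ring pad (over 100 N) (contact force between vise and ring_pad above 100 N).
It fails at once if the plate is pressed or dropped hard (over 80 N) (contact force between plate and vise above 80 N).
It fails at once if the magnifier is knocked (over 5 N) (contact force between magnifier and anything else above 5 N).
It fails at once if another loose tool (tape, file, saw, hammer, ring clamp or dapping block) is pushed more than 25 mm (distance of any of tape_mid, file_mid, saw_frame_mid, hammer_mid, ring_clamp_mid, dapping_block_mid from where it was at the start of the episode above 0.025 m).
It also fails if it takes over 54 s, if anything falls off the work surface, if the arm or the gripper's body presses on something with over 40 N, if the wrist force passes 120 N, or if a joint passes its speed limit or range.

ROBOT

A 7-joint arm with a two-finger parallel gripper is mounted at the origin on the work surface. World frame = base frame: x ahead of the robot, y to its left, z up, the work surface at z = 0. Lengths are in m, angles in rad, forces in N, time in s.
With the tool pointing down it reaches from about 0.4 to 0.85 m from the base axis. Payload 10.4 kg.
Tool frame: the origin (TCP) lies at the centre of the arm's flange, where the gripper is bolted on; the fingertips stand 182 mm ahead of it and the grasp point (between the pads) lies 164 mm ahead of it; z points along the fingers, y is the line along which they close (so a half turn about z gives the same grasp; the last joint's range is limited). The gripper opens to 87 mm and grips with 3 to 60 N. Pads are 19 mm wide; open, the fingers measure 117 mm over their backs; the gripper's body (75 mm by 190 mm) begins 51 mm behind the grasp point.
Start: joints at [1.27, 0.332, -0.065, 1.46, 0.022, 1.35, -0.088], TCP at [0.171, -0.601, 0.405] pointing down, gripper open.
Joint ranges: [-2.6, 2.6], [-0.5, 2.12], [-1.47, 1.34], [0.16, 2.42], [-1.27, 4.41], [0.06, 2.06], [-2.6, 2.6]. Speed limits (rad/s): [2.22, 2.22, 2.79, 2.79, 3.14, 3.14, 3.14].

INTERFACE

Orientations are given as [roll, pitch, yaw] about the fixed x, y, z axes, in that order (R = Rz(yaw) Ry(pitch) Rx(roll)).
In Python, from rig import arm, imaging gives the robot as it stands. The module is installed in compiled form; this text tells all that it offers.
- The arm moves only by the tool play_rows, never from a script. Its argument "deltas" is a list of rows, each an object of numbers: "fingers": the closure, from 0 (fully open) to 1 (shut); "dx", "dy", "dz": the shift along the world's x, y, z in m; "wx", "wy", "wz": the turn, a rotation vector about the world's x, y, z in rad. In form: [{"fingers": .., "dx": .., "dy": .., "dz": .., "wx": .., "wy": .., "wz": ..}, ...]. A call has 1 to 10 rows; each row shifts and turns the commanded pose from where the row before left it; what a row does not reach is not made up. A row lasts 1/8 s, in which the tool goes at most 62.5 mm and 10.7 degrees, less where a joint would pass 70% of its speed; a pose out of reach is approached as far as the arm can. A call with a gripper value outside its range is refused whole. The fingers move at their own pace and stop on an object; "newtons" is the grip in N (left out, the last holds). Time passes only in rows, so rows that do not move let the fingers close. It gives the time, the measured TCP pose, the force, the opening and the grip force at its end, in the units of the state.
- arm.observe(): the state, without advancing time (a new reading comes with each control period).
- imaging.capture(name): name is "scene" or "top" or "wrist"; returns a dict with "pixels" (384x512x3 uint8, red, green, blue), "range_z" (384x512 float32, m along the optical axis (not along the pixel's ray), 0 where there is no reading), "intrinsics" (3x3 intrinsics, pixels), "extrinsics" (4x4, takes a point from camera to world coordinates); the wrist camera has in their place "tool_from_camera" (4x4, takes a point from camera to tool coordinates, whose origin is the TCP and whose axes are the flange's). Camera axes: x right, y up, looking along -z (the intrinsics and any distortion apply to the point x, -y, -z); pixel columns grow to the right and rows downward; lengths in m; the calibration is good to about 2 mm. A picture is of the moment at which its call begins: read the wrist's pose just before it.
- arm.sign_off(): hands the job in; it is judged then, once.
The state is a dict: "time_s": time; "joint_positions": joint angles; "dq": joint speeds; "joint_torque": joint torques, N m; "tool_pos": TCP position; "eef_rot": TCP orientation; "force": force on the tool from outside, world axes, zero at the start; "torque": the same for the moment, N m; "finger_gap": finger opening in m; "gripper_force": force on a finger pad.
Only numpy, scipy, OpenCV 4.12 (cv2) and the standard library are available. Lean on these libraries where they do the work, as an engineer would, in place of code of your own. Each camera call takes 0.05 s, during which the arm holds its last target. There are 200 camera calls.

## Working session

There is one attempt and no reset: what is moved stays moved. The work goes in short steps, Python scripts to look and compute and a tool call to move; the robot and the scene stay as the last step left them, time stands still between calls to the robot, and variables do not carry over. Pictures are saved under pics/ and viewed, at most 10 in all, crops included, and the job is handed in when it is done.

Besides the shell and the picture viewer there is one more tool, called after "Call:" by a JSON object that holds its "op" and its "data". play_rows: Moves the arm, as the interface text tells. Its arguments: {"type":"object","properties":{"deltas":{"type":"array"},"newtons":{"type":"number"}},"required":["deltas"]}

```bash
mkdir -p pics; cat > h.py <<'E'
import numpy as np, cv2
from rig import arm, imaging
from scipy.spatial.transform import Rotation as R
def cap(n):
    s=arm.observe(); d=imaging.capture(n)
    if n=="wrist":
        T=np.eye(4);T[:3,:3]=R.from_euler('xyz',s['eef_rot']).as_matrix();T[:3,3]=s['tool_pos']
        d['extrinsics']=T@np.array(d['tool_from_camera'])
    return d
def cloud(d):
    z=d['range_z'];K=np.array(d['intrinsics']);v,u=np.mgrid[:z.shape[0],:z.shape[1]]
    x=(u-K[0,2])/K[0,0]*z;y=(v-K[1,2])/K[1,1]*z
    P=np.stack([x,-y,-z],-1);E=np.array(d['extrinsics'])
    P=P@E[:3,:3].T+E[:3,3];P[z==0]=np.nan
    return P
def save(d,f): cv2.imwrite('pics/'+f,d['pixels'][:,:,::-1])
E
python3 - <<'E'
from h import *
o=arm.observe();print({k:np.round(v,3).tolist() for k,v in o.items()})
for n in("scene","top"):
    d=cap(n);save(d,n+'0.png');np.savez('pics/'+n+'0.npz',P=cloud(d),**d);print(np.round(d['intrinsics'],1).tolist(),np.round(d['extrinsics'],3).tolist())
E
```

```text
{'time_s': 0.0, 'joint_positions': [1.27, 0.333, -0.065, 1.461, 0.022, 1.35, -0.089], 'dq': [-0.001, 0.001, 0.001, 0.001, 0.0, -0.0, -0.0], 'joint_torque': [0.001, -62.324, 0.026, -38.989, -0.061, 0.04, 0.0], 'tool_pos': [0.171, -0.601, 0.404], 'eef_rot': [-3.14, 0.0, 0.278], 'force': [0.405, 0.684, 0.454], 'torque': [0.03, -0.02, 0.028], 'gripper_force': 0.0, 'finger_gap': 0.087}
[[456.5, 0.0, 259.9], [0.0, 456.5, 189.5], [0.0, 0.0, 1.0]] [[-0.049, -0.788, 0.613, 1.265], [0.999, -0.045, 0.021, -0.052], [0.011, 0.614, 0.789, 1.048], [0.0, 0.0, 0.0, 1.0]]
[[374.6, 0.0, 248.8], [0.0, 374.6, 192.7], [0.0, 0.0, 1.0]] [[-0.018, 0.995, -0.095, 0.458], [-1.0, -0.018, 0.001, -0.051], [-0.001, 0.095, 0.995, 1.082], [0.0, 0.0, 0.0, 1.0]]
```

View pics/scene0.png

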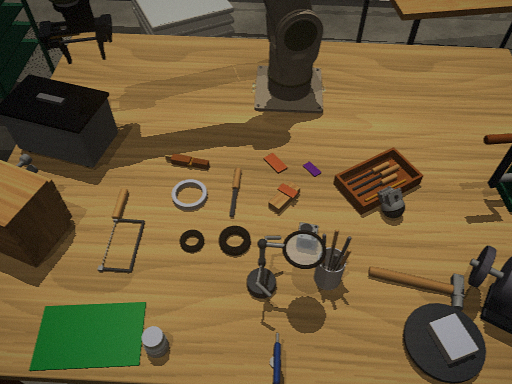

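View pics/top0.png

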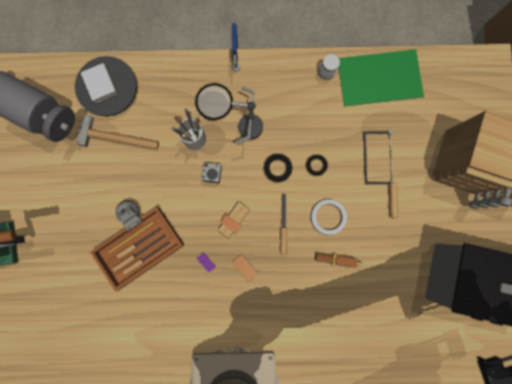

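The scene view shows the vise at px (392,205) against the tray, the larger ring at (235,240) and the plate on its block at (287,193). The top view has them at (128,213), (278,167) and (236,216). The lens is at (214,100) in the top view, with its post near (250,125).

```bash
python3 - <<'E'
from h import *
for n,rb,pb,vb,tb in(("scene",(215,222,255,260),(264,178,306,215),(375,180,410,222),(328,145,430,215)),("top",(260,150,296,186),(215,196,255,242),(110,193,150,235),(85,200,190,295))):
    D=np.load('pics/'+n+'0.npz');P=D['P'];im=D['pixels'];hsv=cv2.cvtColor(im,cv2.COLOR_RGB2HSV)
    def crop(b):return im[b[1]:b[3],b[0]:b[2]].astype(int),hsv[b[1]:b[3],b[0]:b[2]].astype(int),P[b[1]:b[3],b[0]:b[2]]
    c,h,p=crop(rb); m=(c.max(-1)<60)&(p[...,2]>0.012)&(p[...,2]<0.024);q=p[m][:,:2].astype(np.float32)
    (x,y),r=cv2.minEnclosingCircle(q);print(n,'ring',x,y,r,m.sum(),np.nanmedian(p[m][:,2]), q.mean(0))
    c,h,p=crop(pb); m=(p[...,2]>0.018);print(' block',cv2.minAreaRect(p[m][:,:2].astype(np.float32)),np.nanmedian(p[m][:,2]))
    print('  zs',np.histogram(p[m][:,2],bins=[.018,.022,.024,.026,.028,.03,.032,.034,.04])[0])
    m2=(p[...,2]>0.0285)&(h[...,0]<13);print('  plate',m2.sum(),cv2.minAreaRect(p[m2][:,:2].astype(np.float32)))
    mm=(p[...,2]>0.018); print('  hues', np.percentile(h[mm][:,0],[5,25,50,75,95]),np.percentile(h[mm][:,1],[5,25,50,75,95]))
    c,h,p=crop(vb); m=(p[...,2]>0.042)&(h[...,1]<70);q=p[m];print(' vise',m.sum(),q.min(0),q.max(0),q.mean(0))
    c,h,p=crop(tb); m=(p[...,2]>0.034)&(p[...,2]<0.044)&(h[...,1]>90);print(' tray',cv2.minAreaRect(p[m][:,:2].astype(np.float32)),np.median(p[m][:,2]))
for n,b in (("scene",(365,170,425,225)),("top",(100,185,160,240))):
    D=np.load('pics/'+n+'0.npz');im=D['pixels'][b[1]:b[3],b[0]:b[2],::-1]
    cv2.imwrite('pics/v'+n+'.png',cv2.resize(im,None,fx=6,fy=6,interpolation=cv2.INTER_CUBIC))
a=cv2.imread('pics/vscene.png');b=cv2.imread('pics/vtop.png');b=cv2.resize(b,(360,330));a=cv2.resize(a,(360,330));cv2.imwrite('pics/vv.png',np.hstack([a,b]))
E
```

```text
scene ring 0.6332632303237915 -0.13859371840953827 0.04223886877298355 479 0.018646685304487765 [ 0.63516265 -0.13837758]
 block ((0.48491501808166504, -0.01079464703798294), (0.05410594120621681, 0.10096539556980133), 53.79159927368164) 0.02764883321440703
  zs [ 25  25  88 110  77  58  59  24]
  plate 140 ((0.4721871316432953, -0.001287166029214859), (0.054125815629959106, 0.0301166120916605), 51.41516876220703)
  hues [ 9. 10. 16. 17. 19.] [144.  152.  157.5 185.  194. ]
 vise 469 [0.4627925  0.24539994 0.04221224] [0.54302751 0.3169965  0.08689278] [0.51137617 0.27790608 0.06297784]
 tray ((0.4375516176223755, 0.27886903285980225), (0.2005874067544937, 0.2243998795747757), 33.518924713134766) 0.03985531968776601
top ring 0.6305286884307861 -0.13520292937755585 0.039325591176748276 301 0.01718952267021656 [ 0.6310069 -0.1349105]
 block ((0.48451027274131775, -0.005872778594493866), (0.05383480340242386, 0.10026892274618149), 54.45920944213867) 0.02625877945715116
  zs [ 27  75 148 103  89  65  23   5]
  plate 101 ((0.47267699241638184, 0.0022088680416345596), (0.04801611229777336, 0.020387114956974983), 59.33540725708008)
  hues [12. 13. 17. 18. 20.] [107. 114. 118. 135. 142.]
 vise 477 [0.46237133 0.2475454  0.0421163 ] [0.53991757 0.31484306 0.0874857 ] [0.50275936 0.28022456 0.06304736]
 tray ((0.43723469972610474, 0.28313297033309937), (0.19692429900169373, 0.2214442789554596), 33.78398132324219) 0.03902457071505294
```

View pics/vv.png

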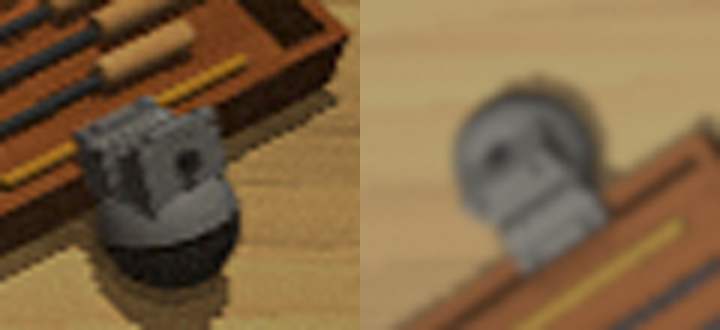

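The crops show the vise leaning with its jaws over the tray wall. The screw face is up and away from the tray, and the jaw channel runs parallel to the wall. Next I measure the magnifier and the other obstacles, and fit the ball and the wall edge.

```bash
python3 - <<'E'
from h import *
from scipy.optimize import least_squares
A=np.load('pics/scene0.npz');B=np.load('pics/top0.npz')
# lens/post/pot by height in the neighbourhood
for n,D in(("scene",A),("top",B)):
    P=D['P'];x,y,z=P[...,0],P[...,1],P[...,2]
    reg=(x>.55)&(x<.95)&(y>-.25)&(y<.2)
    for lo,hi in((.195,.215),(.105,.14),(.14,.19),(.05,.1),(.02,.05)):
        m=reg&(z>lo)&(z<hi);q=P[m]
        k=np.unique(np.round(q[:,:2]/.02).astype(int),axis=0,return_counts=True)
        print(n,lo,hi,[(a*.02).round(2).tolist()+[int(c)] for a,c in zip(*k) if c>4])
    L=P[reg&(z>.195)&(z<.215)];
    if len(L)>5: print('lens',cv2.minEnclosingCircle(L[:,:2].astype(np.float32)))
    # vise ball
    hs=cv2.cvtColor(D['pixels'],cv2.COLOR_RGB2HSV)
    m=(x>.44)&(x<.6)&(y>.2)&(y<.36)&(hs[...,1]<80)&(z>.012)
    q=P[m]; nrm=np.array([np.cos(np.radians(33.6)),np.sin(np.radians(33.6))])
    s=q[:,:2]@nrm
    # tray front wall outer edge
    t=(x>.3)&(x<.6)&(y>.1)&(y<.45)&(hs[...,1]>90)&(z>.035)&(z<.045)
    w=P[t][:,:2];print('wall s', np.percentile(w@nrm,[90,95,97,98,99,100]))
    lat=q[:,:2]@np.array([-nrm[1],nrm[0]])
    print('lat',np.percentile(lat,[0,2,50,98,100]),'s',np.percentile(s,[0,2,98,100]))
    sm=np.percentile(s,99.5)-.032
    c=np.array([*(nrm*sm+np.array([-nrm[1],nrm[0]])*np.median(lat)),.032])
    for _ in range(15):
        d=np.linalg.norm(q-c,axis=1);ax=np.array([-nrm[0]*.643,-nrm[1]*.643,.766])
        k=(abs(d-.032)<.004)&((q-c)@ax<.02)
        c2=least_squares(lambda v:np.linalg.norm(q[k]-np.array([v[0],v[1],.032]),axis=1)-.032,c[:2]).x;c=np.array([*c2,.032])
    print('ball',c,k.sum(),'s',c[:2]@nrm, 'lat',c[:2]@np.array([-nrm[1],nrm[0]]))
    v=(q-c); print('axis ext',np.percentile(v@ax,[95,98,99,100]))
    top=v[(v@ax)>.032]; yv=np.array([-nrm[1],nrm[0],0]);xv=np.cross(yv,ax);print('y ext',np.percentile(top@yv,[1,5,50,95,99]),'x ext',np.percentile(top@xv,[1,50,99]))
E
```

```text
scene 0.195 0.215 [[0.72, 0.0, 10], [0.72, 0.02, 44], [0.72, 0.04, 30], [0.74, -0.06, 7], [0.74, -0.02, 10], [0.74, 0.0, 69], [0.74, 0.02, 76], [0.74, 0.04, 73], [0.74, 0.06, 54], [0.76, -0.08, 10], [0.76, -0.06, 68], [0.76, -0.04, 46], [0.76, -0.02, 61], [0.76, 0.0, 73], [0.76, 0.02, 79], [0.76, 0.04, 70], [0.76, 0.06, 79], [0.76, 0.08, 6], [0.78, -0.02, 33], [0.78, 0.0, 77], [0.78, 0.02, 85], [0.78, 0.04, 77], [0.78, 0.06, 81], [0.8, 0.0, 57], [0.8, 0.02, 83], [0.8, 0.04, 84], [0.8, 0.06, 28], [0.82, 0.02, 10]]
scene 0.105 0.14 [[0.68, -0.04, 12], [0.68, -0.02, 15], [0.7, -0.06, 16], [0.7, -0.04, 23], [0.7, 0.1, 34], [0.72, 0.12, 32], [0.74, 0.08, 10], [0.74, 0.12, 29], [0.76, -0.08, 7], [0.76, -0.06, 48], [0.76, 0.1, 23], [0.78, -0.06, 20], [0.8, -0.08, 7], [0.8, -0.06, 15], [0.82, -0.08, 7], [0.82, -0.06, 49], [0.82, -0.04, 7], [0.84, -0.04, 16], [0.94, -0.02, 47]]
scene 0.14 0.19 [[0.7, 0.08, 27], [0.7, 0.1, 45], [0.72, 0.08, 7], [0.72, 0.12, 25], [0.72, 0.14, 16], [0.74, 0.12, 35], [0.74, 0.14, 6], [0.76, -0.06, 61], [0.76, 0.1, 37]]
scene 0.05 0.1 [[0.6, 0.04, 24], [0.6, 0.06,
[... 3633 characters left out ...]
 [0.76, -0.1, 7], [0.76, -0.08, 47], [0.76, -0.06, 23], [0.76, -0.04, 47], [0.76, -0.02, 17], [0.76, 0.1, 13], [0.76, 0.12, 11], [0.78, -0.08, 27], [0.78, -0.04, 28], [0.94, -0.02, 9]]
lens ((0.758659303188324, 0.004747271537780762), 0.07311663776636124)
wall s [0.54989394 0.55169922 0.5521508  0.55235785 0.55357211 0.61946848]
lat [-0.08468028 -0.07108493 -0.04742014 -0.02037263 -0.01095571] s [0.49684064 0.49852745 0.61021001 0.61471921]
ball [0.51168513 0.29224434 0.032     ] 151 s 0.5879189632729864 lat -0.03974571475363139
axis ext [0.04915973 0.0499144  0.05061621 0.05370564]
y ext [-0.03771708 -0.02320509 -0.00345697  0.01760811  0.01953995] x ext [-0.0808193  -0.00274009  0.02965492]
```

Both views agree. The wall normal has a yaw of about 33.6°, and the ball is at about (0.512, 0.290), which matches the position computed from the wall edge. The ring is at about (0.632, -0.137) and the post at (0.76, -0.06). I'll go over the ring for a close look.

Call:
{"op": "play_rows", "data": {"deltas": [{"fingers":0,"dx":0.038,"dy":0.045,"wz":0.031},{"fingers":0,"dx":0.038,"dy":0.045,"wz":0.031},{"fingers":0,"dx":0.038,"dy":0.045,"wz":0.031},{"fingers":0,"dx":0.038,"dy":0.045,"wz":0.031},{"fingers":0,"dx":0.038,"dy":0.045,"wz":0.031},{"fingers":0,"dx":0.038,"dy":0.045,"wz":0.031},{"fingers":0,"dx":0.038,"dy":0.045,"wz":0.031},{"fingers":0,"dx":0.038,"dy":0.045,"wz":0.031},{"fingers":0,"dx":0.038,"dy":0.045,"wz":0.031},{"fingers":0,"dx":0.02,"dy":0.03,"wz":0.031}], "newtons": 40}}

```text
validation failed for argument at $.de...
```

```bash
python3 - <<'E'
from h import *
d=cap("wrist");save(d,'w1.png');np.savez('pics/w1.npz',P=cloud(d),**d);print(np.round(d['extrinsics'],3).tolist());o=arm.observe();print(o['tool_pos'],o['eef_rot'],o['joint_positions'])
E
```

```text
[[0.275, 0.919, 0.282, 0.249], [-0.961, 0.264, 0.078, -0.578], [-0.002, -0.293, 0.956, 0.383], [0.0, 0.0, 0.0, 1.0]]
[ 0.17137898 -0.60094351  0.40415055] [-3.14048603e+00  1.14521703e-05  2.77805781e-01] [ 1.27043461  0.33272826 -0.06473123  1.46071731  0.02157238  1.34994746
 -0.08849567]
```

View pics/w1.png

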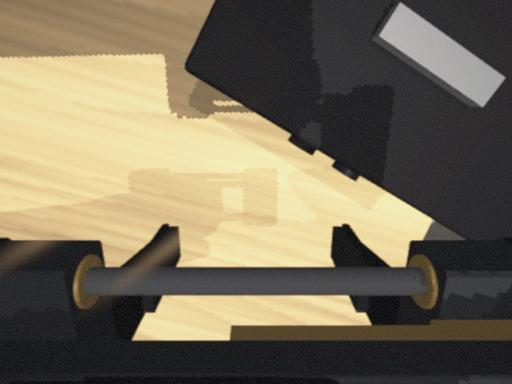

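The arm hasn't moved: this is still the start view, with the fingers at rows 230-310. The row format probably needs every key.

Call:
{"op": "play_rows", "data": {"deltas": [{"fingers":0,"dx":0.038,"dy":0.045,"dz":0,"wx":0,"wy":0,"wz":0.031},{"fingers":0,"dx":0.038,"dy":0.045,"dz":0,"wx":0,"wy":0,"wz":0.031},{"fingers":0,"dx":0.038,"dy":0.045,"dz":0,"wx":0,"wy":0,"wz":0.031},{"fingers":0,"dx":0.038,"dy":0.045,"dz":0,"wx":0,"wy":0,"wz":0.031},{"fingers":0,"dx":0.038,"dy":0.045,"dz":0,"wx":0,"wy":0,"wz":0.031},{"fingers":0,"dx":0.038,"dy":0.045,"dz":0,"wx":0,"wy":0,"wz":0.031},{"fingers":0,"dx":0.038,"dy":0.045,"dz":0,"wx":0,"wy":0,"wz":0.031},{"fingers":0,"dx":0.038,"dy":0.045,"dz":0,"wx":0,"wy":0,"wz":0.031},{"fingers":0,"dx":0.038,"dy":0.045,"dz":0,"wx":0,"wy":0,"wz":0.031},{"fingers":0,"dx":0.02,"dy":0.03,"dz":0,"wx":0,"wy":0,"wz":0.031}], "newtons": 40}}

```text
time_s: 1.4
tool_pos: [0.5348, -0.1632, 0.4046]
eef_rot: [-3.141, -0.001, 0.592]
force: [0.8, -0.1, -0.0]
finger_gap: 0.087
gripper_force: 0.0
```

```bash
cat > ring.py <<'E'
from h import *
def ring(d,P):
    c=d['pixels'].astype(int);z=P[...,2]
    m=(c.max(-1)<75)&(z>.013)&(z<.023)&(np.hypot(P[...,0]-.632,P[...,1]+.137)<.055)
    (x,y),r=cv2.minEnclosingCircle(P[m][:,:2].astype(np.float32));u=np.argwhere(m).mean(0)
    return x,y,r,m.sum(),np.median(P[m][:,2]),u
E
python3 - <<'E'
from ring import *
o=arm.observe();print(o['time_s'],o['tool_pos'],o['eef_rot'],o['joint_positions'],o['force'])
d=cap("wrist");P=cloud(d);save(d,'w1.png');np.savez('pics/w1.npz',P=P,**d)
print(ring(d,P)); b=P[::96,::128];print(np.round(b,2).tolist())
E
```

```text
1.4 [ 0.53477419 -0.16322929  0.40455512] [-3.14091706e+00 -6.44034042e-04  5.91556546e-01] [ 0.64487136  0.22571192 -0.49755195  1.61774075  0.10935418  1.32614251
 -0.84780693] [ 0.79102595 -0.12868123 -0.04555284]
(0.6321111917495728, -0.13424955308437347, 0.04109077528119087, np.int64(2737), np.float64(0.017169652894029497), array([ 77.27036902, 283.87029594]))
[[[0.53, 0.17, -0.0], [0.61, 0.03, 0.05], [0.68, -0.06, -0.0], [0.76, -0.18, -0.0]], [[0.43, 0.13, -0.0], [0.52, 0.01, -0.0], [0.6, -0.12, 0.02], [0.69, -0.24, -0.0]], [[0.32, 0.09, -0.0], [0.41, -0.05, -0.0], [0.5, -0.19, -0.0], [0.59, -0.32, -0.0]], [[0.53, -0.09, 0.32], [0.54, -0.12, 0.31], [0.56, -0.15, 0.31], [0.58, -0.18, 0.31]]]
```

Call:
{"op": "play_rows", "data": {"deltas": [{"fingers":0,"dx":-0.019,"dy":0.059,"dz":0,"wx":0,"wy":0,"wz":0},{"fingers":0,"dx":-0.019,"dy":0.059,"dz":0,"wx":0,"wy":0,"wz":0},{"fingers":0,"dx":-0.019,"dy":0.059,"dz":0,"wx":0,"wy":0,"wz":0},{"fingers":0,"dx":-0.019,"dy":0.059,"dz":0,"wx":0,"wy":0,"wz":0},{"fingers":0,"dx":-0.019,"dy":0.059,"dz":0,"wx":0,"wy":0,"wz":0},{"fingers":0,"dx":-0.02,"dy":0.059,"dz":0,"wx":0,"wy":0,"wz":0},{"fingers":0,"dx":-0.014,"dy":0,"dz":-0.03,"wx":0.0965,"wy":-0.145,"wz":0},{"fingers":0,"dx":-0.014,"dy":0,"dz":-0.03,"wx":0.0965,"wy":-0.145,"wz":0},{"fingers":0,"dx":-0.014,"dy":0,"dz":-0.03,"wx":0.0965,"wy":-0.145,"wz":0},{"fingers":0,"dx":-0.014,"dy":0,"dz":-0.03,"wx":0.0965,"wy":-0.145,"wz":0}]}}

```text
time_s: 2.7
tool_pos: [0.3621, 0.1868, 0.2845]
eef_rot: [3.136, -0.703, 0.588]
force: [-0.4, 3.9, -0.4]
finger_gap: 0.0872
gripper_force: 0.0
```

```bash
python3 - <<'E'
from h import *
o=arm.observe();print(o['time_s'],o['tool_pos'],o['eef_rot'],o['joint_positions'],o['force'])
print(R.from_euler('xyz',o['eef_rot']).as_matrix().round(3))
d=cap("wrist");P=cloud(d);save(d,'w2.png');np.savez('pics/w2.npz',P=P,**d)
E
```

```text
2.7 [0.36207928 0.18684    0.28452821] [ 3.13647405 -0.70289599  0.58761397] [ 0.14038628 -0.24359581 -0.65493017  2.38861952 -0.61509819  0.28622063
 -1.00455405] [-0.4275746   3.94137992 -0.43372563]
[[ 0.635  0.552  0.541]
 [ 0.423 -0.834  0.354]
 [ 0.646  0.004 -0.763]]
```

View pics/w2.png

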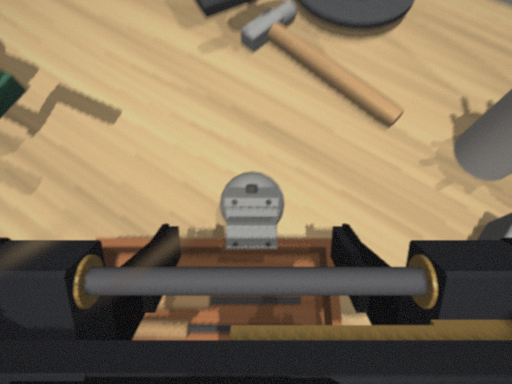

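The vise is at px (252,210) with its jaw top facing the camera at rows 200-245. It lies between the fingers and looks square to them. I'll measure it in tool coordinates.

```bash
python3 - <<'E'
from h import *
D=np.load('pics/w2.npz');P=D['P'];im=D['pixels'];o=arm.observe()
hs=cv2.cvtColor(im,cv2.COLOR_RGB2HSV)
M=R.from_euler('xyz',o['eef_rot']).as_matrix();T=(P-o['tool_pos'])@M
b=np.zeros(P.shape[:2],bool);b[165:252,212:292]=1
m=b&(hs[...,1]<60)&(T[...,2]>.18)&(T[...,2]<.30)&(P[...,2]>.02)
t=T[m];print(m.sum(),np.percentile(t,[0,5,50,95,100],axis=0).round(4).tolist())
print(np.histogram(t[:,2],bins=np.arange(.19,.30,.005)))
zmin=np.percentile(t[:,2],3);top=t[t[:,2]<zmin+.009]
print('jaw',len(top),np.percentile(top,[1,50,99],axis=0).round(4).tolist())
r=cv2.minAreaRect(top[:,:2].astype(np.float32));print(r)
A=np.c_[top[:,:2],np.ones(len(top))];print('plane',np.linalg.lstsq(A,top[:,2],rcond=None)[0])
# y-edges by rows in jaw block
w=P[m];ball=np.array([.512,.29,.032]);ax=-M[:,2]
from scipy.optimize import least_squares
c=ball.copy()
for _ in range(10):
    k=(abs(np.linalg.norm(w-c,axis=1)-.032)<.004)&((w-c)@ax<.02)
    c=np.array([*least_squares(lambda v:np.linalg.norm(w[k]-[v[0],v[1],.032],axis=1)-.032,c[:2]).x,.032])
print('ball',c,k.sum(),'tool',(c-o['tool_pos'])@M)
print('from ball: jaw top ext',((w-c)@ax).max())
E
```

```text
3667 [[-0.04, -0.0354, 0.2576], [-0.0365, -0.0257, 0.2592], [-0.0111, -0.005, 0.265], [0.009, 0.0161, 0.2966], [0.013, 0.0242, 0.3]]
(array([   0,    0,    0,    0,    0,    0,    0,    0,    0,    0,    0,
          0,    0,  584, 1257,  622,  278,  177,  149,   87,  252]), array([0.19 , 0.195, 0.2  , 0.205, 0.21 , 0.215, 0.22 , 0.225, 0.23 ,
       0.235, 0.24 , 0.245, 0.25 , 0.255, 0.26 , 0.265, 0.27 , 0.275,
       0.28 , 0.285, 0.29 , 0.295]))
jaw 2374 [[-0.0394, -0.0267, 0.2584], [-0.0212, -0.005, 0.264], [0.0058, 0.0164, 0.2673]]
((-0.016997480764985085, -0.005287615582346916), (0.0438302718102932, 0.04611954092979431), 89.77766418457031)
plane [1.75449577e-04 7.81212627e-03 2.62850510e-01]
ball [0.51149849 0.2905548  0.032     ] 557 tool [-0.01822437 -0.00573537  0.30819211]
from ball: jaw top ext 0.05062042494544365
```

Call:
{"op": "play_rows", "data": {"deltas": [{"fingers":0,"dx":-0.014,"dy":-0.003,"dz":-0.0115,"wx":0,"wy":0,"wz":0},{"fingers":0,"dx":0.0134,"dy":0.0087,"dz":-0.0189,"wx":0,"wy":0,"wz":0},{"fingers":0,"dx":0.0134,"dy":0.0087,"dz":-0.0189,"wx":0,"wy":0,"wz":0},{"fingers":0,"dx":0.0134,"dy":0.0087,"dz":-0.0189,"wx":0,"wy":0,"wz":0},{"fingers":0,"dx":0.0134,"dy":0.0087,"dz":-0.0189,"wx":0,"wy":0,"wz":0},{"fingers":0,"dx":0,"dy":0,"dz":0,"wx":0,"wy":0,"wz":0}]}}

```text
time_s: 3.5
tool_pos: [0.3854, 0.2047, 0.2279]
eef_rot: [3.135, -0.686, 0.582]
force: [0.0, 0.7, 0.5]
finger_gap: 0.0872
gripper_force: 0.0
```

```bash
python3 - <<'E'
from h import *
o=arm.observe();print(o['time_s'],o['tool_pos'],o['eef_rot'],o['joint_positions'],o['force'])
M=R.from_euler('xyz',o['eef_rot']).as_matrix()
print(M.T@(np.array([.5115,.2905,.032])-o['tool_pos']))
E
```

```text
3.5 [0.38544465 0.20472989 0.22789563] [ 3.1352642  -0.68577312  0.58161439] [ 0.28101281 -0.00514494 -0.85688901  2.36295325 -0.00332083  0.09621856
 -1.56550741] [0.03975808 0.73873634 0.47500606]
[-0.00607051 -0.00398639  0.24813065]
```

The arm stopped at the limit of joint 6. I'll tilt the tool 12° less. The pads lie on flat y faces, so this is still a good grip.

Call:
{"op": "play_rows", "data": {"deltas": [{"fingers":0,"dx":0.0145,"dy":0.011,"dz":0.006,"wx":-0.058,"wy":0.0875,"wz":0},{"fingers":0,"dx":0.0145,"dy":0.011,"dz":0,"wx":-0.058,"wy":0.0875,"wz":0},{"fingers":0,"dx":0,"dy":0,"dz":0,"wx":0,"wy":0,"wz":0}]}}

```text
time_s: 3.88
tool_pos: [0.4147, 0.2275, 0.2348]
eef_rot: [3.137, -0.479, 0.581]
force: [-0.5, 0.1, -0.3]
finger_gap: 0.087
gripper_force: 0.0
```

```bash
python3 - <<'E'
from h import *
o=arm.observe();print(o['time_s'],o['tool_pos'],o['eef_rot'],o['joint_positions'])
M=R.from_euler('xyz',o['eef_rot']).as_matrix();tz=M[:,2];print(M.round(3))
g=np.array([.5115,.2905,.032])+.045*np.array([-.5355,-.3557,.766]);print('move',g-.164*tz-o['tool_pos'])
E
```

```text
3.875 [0.41474982 0.2275385  0.23479694] [ 3.13715503 -0.47872554  0.58114413] [ 0.26117924  0.12286416 -0.87968698  2.19645357  0.27036133  0.39858761
 -1.80701873]
[[ 0.742  0.547  0.387]
 [ 0.487 -0.837  0.249]
 [ 0.461  0.004 -0.888]]
move [ 0.0091095   0.00609023 -0.02276481]
```

Call:
{"op": "play_rows", "data": {"deltas": [{"fingers":0,"dx":0.0045,"dy":0.003,"dz":-0.0114,"wx":0,"wy":0,"wz":0},{"fingers":0,"dx":0.0045,"dy":0.003,"dz":-0.0114,"wx":0,"wy":0,"wz":0},{"fingers":0,"dx":0,"dy":0,"dz":0,"wx":0,"wy":0,"wz":0},{"fingers":1,"dx":0,"dy":0,"dz":0,"wx":0,"wy":0,"wz":0},{"fingers":1,"dx":0,"dy":0,"dz":0,"wx":0,"wy":0,"wz":0},{"fingers":1,"dx":0,"dy":0,"dz":0,"wx":0,"wy":0,"wz":0},{"fingers":1,"dx":0,"dy":0,"dz":0,"wx":0,"wy":0,"wz":0},{"fingers":1,"dx":0,"dy":0,"dz":0,"wx":0,"wy":0,"wz":0}], "newtons": 50}}

```text
time_s: 4.88
tool_pos: [0.4229, 0.2326, 0.211]
eef_rot: [3.134, -0.479, 0.581]
force: [0.1, 0.4, 0.0]
finger_gap: 0.045
gripper_force: 0.0
```

Call:
{"op": "play_rows", "data": {"deltas": [{"fingers":1,"dx":0,"dy":0,"dz":0,"wx":0,"wy":0,"wz":0},{"fingers":1,"dx":0,"dy":0,"dz":0,"wx":0,"wy":0,"wz":0},{"fingers":1,"dx":0,"dy":0,"dz":0,"wx":0,"wy":0,"wz":0}]}}

```text
time_s: 5.25
tool_pos: [0.4229, 0.2326, 0.2109]
eef_rot: [3.134, -0.478, 0.581]
force: [-0.3, -0.6, 0.6]
finger_gap: 0.043
gripper_force: 50.0
```

Call:
{"op": "play_rows", "data": {"deltas": [{"fingers":1,"dx":0,"dy":0,"dz":0.02,"wx":0,"wy":0,"wz":0},{"fingers":1,"dx":0,"dy":0,"dz":0.03,"wx":0,"wy":0,"wz":0},{"fingers":1,"dx":0,"dy":0,"dz":0.03,"wx":0,"wy":0,"wz":0},{"fingers":1,"dx":0.01,"dy":-0.01,"dz":0.03,"wx":-0.077,"wy":0.116,"wz":0},{"fingers":1,"dx":0.02,"dy":-0.02,"dz":0.02,"wx":-0.077,"wy":0.116,"wz":0},{"fingers":1,"dx":0.02,"dy":-0.03,"dz":0,"wx":-0.077,"wy":0.116,"wz":0},{"fingers":1,"dx":0.02,"dy":-0.03,"dz":0,"wx":-0.077,"wy":0.116,"wz":0},{"fingers":1,"dx":0.02,"dy":-0.03,"dz":0,"wx":-0.078,"wy":0.117,"wz":0},{"fingers":1,"dx":0,"dy":0,"dz":0,"wx":0,"wy":0,"wz":0}]}}

```text
time_s: 6.38
tool_pos: [0.5143, 0.1097, 0.3387]
eef_rot: [3.133, 0.224, 0.578]
force: [0.3, 1.7, -6.9]
finger_gap: 0.0438
gripper_force: 50.0
```

```bash
python3 - <<'E'
from h import *
o=arm.observe();print(o['time_s'],o['tool_pos'],o['eef_rot'],o['joint_positions'],o['force'],o['finger_gap'])
M=R.from_euler('xyz',o['eef_rot']).as_matrix()
M0=R.from_euler('xyz',[3.134,-.4785,.581]).as_matrix();b=M0.T@(np.array([.5115,.2905,.032])-[.4229,.2326,.211]);print('ball in tool',b)
va=M@M0.T@np.array([-.5355,-.3557,.766]);print('vise axis now (nominal)',va);print('ball now',o['tool_pos']+M@b)
d=cap("wrist");P=cloud(d);save(d,'w3.png');np.savez('pics/w3.npz',P=P,**d)
E
```

```text
6.375 [0.51431515 0.10965761 0.338741  ] [3.13260061 0.22374776 0.57762796] [ 0.36318262  0.34999037 -0.81688385  1.69139265  0.29211929  1.44034761
 -1.51537244] [ 0.3098591   1.71648638 -6.8753167 ] 0.043835705506179636
ball in tool [ 0.01153342 -0.00134688  0.20762595]
vise axis now (nominal) [4.49933689e-03 4.80436328e-04 1.00000913e+00]
ball now [0.48542492 0.09020658 0.13372787]
```

View pics/w3.png

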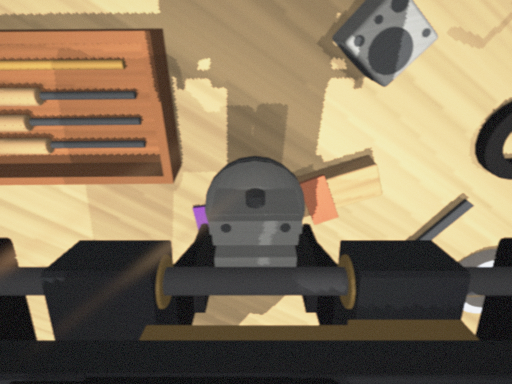

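The vise is held at px (255,215) between the fingers, with the jaw top and screw head visible. Next I check its tilt and its ball position in the hand.

```bash
cat > held.py <<'E'
from h import *
from scipy.optimize import least_squares
def held(P,im,guess,box):
    hs=cv2.cvtColor(im,cv2.COLOR_RGB2HSV);b=np.zeros(P.shape[:2],bool);b[box[0]:box[1],box[2]:box[3]]=1
    m=b&(hs[...,1]<60)&(np.linalg.norm(P-guess,axis=-1)<.065);w=P[m];c=guess.copy()
    for _ in range(10):
        k=(abs(np.linalg.norm(w-c,axis=1)-.032)<.005)&(w[:,2]-c[2]<.016)
        c=least_squares(lambda v:np.linalg.norm(w[k]-v,axis=1)-.032,c,loss='soft_l1',f_scale=.001).x
    t=w[(w[:,2]-c[2]>.040)];t=t[np.hypot(*(t-c)[:,:2].T)<.032]
    for _ in range(5):
        f=np.linalg.lstsq(np.c_[t[:,:2]-c[:2],np.ones(len(t))],t[:,2],rcond=None)[0];r=t[:,2]-np.c_[t[:,:2]-c[:2],np.ones(len(t))]@f
        t=t[abs(r-np.median(r))<.003] if len(t)>100 else t
    return c,k.sum(),f,len(t)
E
python3 - <<'E'
from held import *
D=np.load('pics/w3.npz');P=D['P']
print(held(P,D['pixels'],np.array([.4854,.0902,.1337]),(150,266,200,310)))
w=P[215:266:6,256];print(np.round(w,4).tolist())
d=cap('scene');Q=cloud(d);save(d,'s3.png');print(held(Q,d['pixels'],np.array([.4854,.0902,.1337]),(0,384,0,512)))
E
```

```text
(array([0.48616825, 0.09014284, 0.13226818]), np.int64(2124), array([0.13700149, 0.09403986, 0.17695284]), 3354)
[[0.5061, 0.1029, 0.1769], [0.5064, 0.1032, 0.1825], [0.5037, 0.1014, 0.1827], [0.5002, 0.0991, 0.1819], [0.4943, 0.0952, 0.1776], [0.4837, 0.088, 0.167], [0.4833, 0.0878, 0.1714], [0.483, 0.0877, 0.1758], [0.4799, 0.0857, 0.1764]]
(array([0.48520038, 0.09013209, 0.13372712]), np.int64(116), array([-0.16917845, -0.04713058,  0.18420247]), 61)
```

```bash
python3 - <<'E'
from h import *
D=np.load('pics/w3.npz');P=D['P'];c=np.array([.4858,.0902,.1335])
n=np.array([np.cos(.578),np.sin(.578)]);l=np.array([-n[1],n[0]])
w=P[150:266,200:310].reshape(-1,3)-c;xs=w[:,:2]@n;ys=w[:,:2]@l
for a in np.arange(-.026,.028,.003):
    for s in(-1,1):
        m=(xs>=a)&(xs<a+.003)&(ys*s>.004)&(ys*s<.018)&(w[:,2]>.03)
        if m.sum()>5:print(round(a+.0015,4),s,m.sum(),np.percentile(w[m][:,2],[10,50,90]).round(4))
m=(w[:,2]>.03)&(abs(xs)<.03);print(np.percentile(ys[m],[1,99]))
E
```

```text
-0.0095 -1 19 [0.0427 0.0432 0.0437]
-0.0095 1 12 [0.0426 0.0433 0.0435]
-0.0065 -1 101 [0.0433 0.0437 0.0442]
-0.0065 1 114 [0.043  0.0437 0.0443]
-0.0035 -1 422 [0.0344 0.0399 0.0437]
-0.0035 1 423 [0.0343 0.0399 0.0437]
0.0055 -1 55 [0.0428 0.0433 0.044 ]
0.0055 1 59 [0.0426 0.0433 0.0439]
0.0085 -1 129 [0.0428 0.0436 0.0441]
0.0085 1 124 [0.043  0.0435 0.0441]
0.0115 -1 121 [0.0428 0.0434 0.044 ]
0.0115 1 127 [0.0431 0.0437 0.0442]
0.0175 -1 117 [0.0477 0.0484 0.049 ]
0.0175 1 109 [0.0477 0.0485 0.049 ]
0.0205 -1 145 [0.0478 0.0485 0.0493]
0.0205 1 155 [0.048  0.0486 0.0493]
0.0235 -1 691 [0.0328 0.0418 0.0485]
0.0235 1 682 [0.0325 0.0418 0.0486]
0.0265 -1 14 [0.0327 0.0344 0.0399]
0.0265 1 6 [0.0336 0.0346 0.0391]
[-0.02652923  0.02659688]
```

The channel floor is level on both sides, so the vise is upright. The ball is at about (0.4858, 0.0902, 0.133). I'll move it over the ring.

Call:
{"op": "play_rows", "data": {"deltas": [{"fingers":1,"dx":0.0292,"dy":-0.045,"dz":0,"wx":0,"wy":0,"wz":0},{"fingers":1,"dx":0.0292,"dy":-0.045,"dz":0,"wx":0,"wy":0,"wz":0},{"fingers":1,"dx":0.0292,"dy":-0.045,"dz":0,"wx":0,"wy":0,"wz":0},{"fingers":1,"dx":0.0292,"dy":-0.045,"dz":0,"wx":0,"wy":0,"wz":0},{"fingers":1,"dx":0.0292,"dy":-0.045,"dz":0,"wx":0,"wy":0,"wz":0},{"fingers":1,"dx":0,"dy":0,"dz":-0.025,"wx":0,"wy":0,"wz":0},{"fingers":1,"dx":0,"dy":0,"dz":-0.025,"wx":0,"wy":0,"wz":0},{"fingers":1,"dx":0,"dy":0,"dz":0,"wx":0,"wy":0,"wz":0}]}}

```text
time_s: 7.48
tool_pos: [0.658, -0.1115, 0.2888]
eef_rot: [3.134, 0.221, 0.584]
force: [-0.6, -0.2, -5.8]
finger_gap: 0.0433
gripper_force: 50.0
```

```bash
python3 - <<'E'
from ring import *
from held import held
o=arm.observe();print(o['time_s'],o['tool_pos'],o['eef_rot'],o['force'],o['finger_gap'])
M=R.from_euler('xyz',o['eef_rot']).as_matrix();b=np.array([.0115,-.0013,.2082]);g=o['tool_pos']+M@b;print('ball',g)
for n in('wrist','scene','top'):
    d=cap(n);P=cloud(d);np.savez('pics/r_'+n+'.npz',P=P,**d);save(d,'r_'+n+'.png')
    try:print(n,'ring',ring(d,P))
    except Exception as e:print(e)
    print('  held',held(P,d['pixels'],g,(150,266,200,310) if n=='wrist' else (0,384,0,512))[:2])
E
```

```text
7.475 [ 0.65798166 -0.11146622  0.28879068] [3.13429864 0.22113316 0.5839635 ] [-0.62221444 -0.21603389 -5.81179097] 0.04327905611779826
ball [ 0.62936402 -0.13064018  0.08313425]
wrist ring (0.6329822540283203, -0.13514219224452972, 0.041336968541145325, np.int64(3067), np.float64(0.01722895677625358), array([141.92174764, 263.27942615]))
  held (array([ 0.63018241, -0.13058332,  0.08209282]), np.int64(2132))
scene ring (0.6344634294509888, -0.13886544108390808, 0.04154224321246147, np.int64(334), np.float64(0.018751641942947872), array([243.3502994 , 233.71556886]))
  held (array([ 0.63143439, -0.13376039,  0.084277  ]), np.int64(94))
top ring (0.0, 0.0, 0.0, np.int64(0), np.float64(nan), array([nan, nan]))
  held (array([ 0.62936402, -0.13064018,  0.08313425]), np.int64(0))ring.py:5: RuntimeWarning: Mean of empty slice.
  (x,y),r=cv2.minEnclosingCircle(P[m][:,:2].astype(np.float32));u=np.argwhere(m).mean(0)
  ret = um.true_divide(
  return _methods._mean(a, axis=axis, dtype=dtype,
  ret = ret.dtype.type(ret / rcount)
```

Call:
{"op": "play_rows", "data": {"deltas": [{"fingers":1,"dx":0.003,"dy":-0.0048,"dz":0,"wx":0,"wy":0,"wz":0},{"fingers":1,"dx":0,"dy":0,"dz":-0.016,"wx":0,"wy":0,"wz":0},{"fingers":1,"dx":0,"dy":0,"dz":-0.016,"wx":0,"wy":0,"wz":0},{"fingers":1,"dx":0,"dy":0,"dz":-0.005,"wx":0,"wy":0,"wz":0},{"fingers":1,"dx":0,"dy":0,"dz":-0.003,"wx":0,"wy":0,"wz":0},{"fingers":1,"dx":0,"dy":0,"dz":0,"wx":0,"wy":0,"wz":0}]}}

```text
time_s: 8.38
tool_pos: [0.6619, -0.1171, 0.2509]
eef_rot: [3.131, 0.219, 0.582]
force: [-0.1, 0.5, -6.6]
finger_gap: 0.0435
gripper_force: 50.0
```

Call:
{"op": "play_rows", "data": {"deltas": [{"fingers":1,"dx":0,"dy":0,"dz":-0.002,"wx":0,"wy":0,"wz":0},{"fingers":1,"dx":0,"dy":0,"dz":-0.002,"wx":0,"wy":0,"wz":0},{"fingers":1,"dx":0,"dy":0,"dz":0,"wx":0,"wy":0,"wz":0}]}}

```text
time_s: 8.75
tool_pos: [0.662, -0.1172, 0.2478]
eef_rot: [3.13, 0.219, 0.581]
force: [-3.1, -0.1, 2.3]
finger_gap: 0.0433
gripper_force: 50.0
```

Call:
{"op": "play_rows", "data": {"deltas": [{"fingers":1,"dx":0,"dy":0,"dz":-0.0015,"wx":0,"wy":0,"wz":0},{"fingers":1,"dx":0,"dy":0,"dz":0,"wx":0,"wy":0,"wz":0}]}}

```text
time_s: 9.0
tool_pos: [0.662, -0.1172, 0.2474]
eef_rot: [3.13, 0.219, 0.581]
force: [-6.5, 0.6, 11.5]
finger_gap: 0.0434
gripper_force: 50.0
```

Call:
{"op": "play_rows", "data": {"deltas": [{"fingers":1,"dx":-0.0015,"dy":0,"dz":0,"wx":0,"wy":0,"wz":0},{"fingers":1,"dx":0,"dy":0,"dz":-0.001,"wx":0,"wy":0,"wz":0},{"fingers":1,"dx":0,"dy":0,"dz":0,"wx":0,"wy":0,"wz":0}]}}

```text
time_s: 9.38
tool_pos: [0.6603, -0.1174, 0.2458]
eef_rot: [3.13, 0.22, 0.581]
force: [-5.9, 0.4, 11.4]
finger_gap: 0.0432
gripper_force: 50.0
```

```bash
python3 - <<'E' 2>/dev/null
from ring import *
from held import held
o=arm.observe();print(o['time_s'],o['tool_pos'],o['eef_rot'],o['force'],o['torque'],o['finger_gap'])
M=R.from_euler('xyz',o['eef_rot']).as_matrix();b=np.array([.0115,-.0013,.2082]);g=o['tool_pos']+M@b;print('ball',g)
for n in('wrist','scene'):
    d=cap(n);P=cloud(d);np.savez('pics/q_'+n+'.npz',P=P,**d);save(d,'q_'+n+'.png')
    print(n,'ring',ring(d,P))
    print('  held',held(P,d['pixels'],g,(150,266,200,310) if n=='wrist' else (0,384,0,512))[:2])
E
```

```text
9.375 [ 0.66031593 -0.11736013  0.24578406] [3.13019569 0.21955598 0.58111871] [-5.94872189  0.35158708 11.40484406] [-0.20124026  1.56293074 -0.10273685] 0.043174466598850623
ball [ 0.63238445 -0.13698823  0.04007613]
wrist ring (0.6328073143959045, -0.13532480597496033, 0.04145260155200958, np.int64(3307), np.float64(0.017230232160537234), array([159.13153916, 249.30662232]))
  held (array([ 0.6347735 , -0.13575238,  0.03241187]), np.int64(2213))
scene ring (0.6354225277900696, -0.13808245956897736, 0.04168430343270302, np.int64(254), np.float64(0.018667054442584985), array([245.01574803, 235.11811024]))
  held (array([ 0.63258793, -0.13994574,  0.04245813]), np.int64(106))
```

Call:
{"op": "play_rows", "data": {"deltas": [{"fingers":1,"dx":-0.0015,"dy":0,"dz":-0.0005,"wx":0,"wy":0,"wz":0},{"fingers":1,"dx":-0.0005,"dy":0,"dz":-0.0005,"wx":0,"wy":0,"wz":0},{"fingers":1,"dx":0,"dy":0,"dz":0,"wx":0,"wy":0,"wz":0}]}}

```text
time_s: 9.85
tool_pos: [0.6586, -0.1174, 0.2446]
eef_rot: [3.13, 0.219, 0.581]
force: [-3.9, -0.5, 7.8]
finger_gap: 0.0435
gripper_force: 50.0
```

Call:
{"op": "play_rows", "data": {"deltas": [{"fingers":1,"dx":-0.001,"dy":0,"dz":-0.0005,"wx":0,"wy":0,"wz":0},{"fingers":1,"dx":0,"dy":0,"dz":-0.0005,"wx":0,"wy":0,"wz":0},{"fingers":1,"dx":0,"dy":0,"dz":0,"wx":0,"wy":0,"wz":0}]}}

```text
time_s: 10.22
tool_pos: [0.658, -0.1174, 0.2445]
eef_rot: [3.129, 0.218, 0.581]
force: [-2.5, 0.3, 11.6]
finger_gap: 0.0431
gripper_force: 50.0
```

Call:
{"op": "play_rows", "data": {"deltas": [{"fingers":0.4,"dx":0,"dy":0,"dz":0,"wx":0,"wy":0,"wz":0},{"fingers":0.2,"dx":0,"dy":0,"dz":0,"wx":0,"wy":0,"wz":0},{"fingers":0,"dx":0,"dy":0,"dz":0,"wx":0,"wy":0,"wz":0},{"fingers":0,"dx":0,"dy":0,"dz":0,"wx":0,"wy":0,"wz":0}]}}

```text
time_s: 10.72
tool_pos: [0.6574, -0.1172, 0.2422]
eef_rot: [3.131, 0.219, 0.582]
force: [0.4, 0.2, 0.2]
finger_gap: 0.0743
gripper_force: 0.0
```

```bash
cat > prof.py <<'E'
from h import *
def prof(P,c,box=(100,275,190,320),yaw=.581):
    n=np.array([np.cos(yaw),np.sin(yaw)]);l=np.array([-n[1],n[0]])
    w=P[box[0]:box[1],box[2]:box[3]].reshape(-1,3)-c;xs=w[:,:2]@n;ys=w[:,:2]@l
    for a in np.arange(-.026,.028,.003):
        r=[]
        for s in(-1,1):
            m=(xs>=a)&(xs<a+.003)&(ys*s>.004)&(ys*s<.018)&(w[:,2]>.03)&(w[:,2]<.06)
            r+=[int(m.sum()),np.median(w[m][:,2]).round(4)] if m.sum()>5 else [0,0]
        print(round(a+.0015,4),*r)
    m=(w[:,2]>.038)&(w[:,2]<.06)&(np.hypot(xs,ys)<.04)
    q=cv2.minAreaRect(w[m][:,:2].astype(np.float32));print('rect',q,np.percentile(xs[m],[1,99]),np.percentile(ys[m],[1,99]))
E
python3 - <<'E' 2>/dev/null
from ring import *
from held import held
from prof import prof
o=arm.observe();print(o['time_s'],o['tool_pos'],o['eef_rot'],o['force'],o['finger_gap'])
g=np.array([.631,-.137,.038])
for n in('wrist','scene'):
    d=cap(n);P=cloud(d);np.savez('pics/q2_'+n+'.npz',P=P,**d);save(d,'q2_'+n+'.png')
    print(n,'ring',ring(d,P))
    print('  held',held(P,d['pixels'],g,(150,266,200,310) if n=='wrist' else (0,384,0,512))[:2])
    if n=='wrist':prof(P,g)
E
```

```text
10.725 [ 0.6573667  -0.11720729  0.24221092] [3.13121216 0.2191521  0.58179142] [0.38507353 0.23420517 0.18904073] 0.07434358575776756
wrist ring (0.6330921649932861, -0.13481830060482025, 0.041458677500486374, np.int64(3637), np.float64(0.01723514163642187), array([158.61094308, 253.97717899]))
  held (array([ 0.63278662, -0.13578489,  0.03138737]), np.int64(2402))
-0.0245 0 0 0 0
-0.0215 0 0 0 0
-0.0185 0 0 0 0
-0.0155 0 0 0 0
-0.0125 0 0 0 0
-0.0095 0 0 0 0
-0.0065 106 0.0449 108 0.0446
-0.0035 396 0.0406 368 0.0408
-0.0005 0 0 0 0
0.0025 0 0 0 0
0.0055 79 0.045 107 0.0446
0.0085 131 0.0451 135 0.0449
0.0115 68 0.0452 68 0.045
0.0145 27 0.0497 23 0.0498
0.0175 147 0.0502 146 0.0501
0.0205 154 0.0503 162 0.0502
0.0235 734 0.0421 735 0.042
0.0265 0 0 15 0.0367
rect ((0.008909041993319988, 0.006194910034537315), (0.03832349181175232, 0.04433957487344742), 33.38605499267578) [-0.00745115  0.0277522 ] [-0.02107154  0.02180347]
scene ring (0.6343328952789307, -0.13876882195472717, 0.042181696742773056, np.int64(266), np.float64(0.01858867402081532), array([245.31203008, 235.05639098]))
  held (array([ 0.63095402, -0.13968561,  0.03959842]), np.int64(95))
```

The vise is upright and seated: its channel floor is at z = 0.083, as it should be, and it sits within about 1 mm of the ring axis. Next I retreat and go to the plate.

Call:
{"op": "play_rows", "data": {"deltas": [{"fingers":0,"dx":0.008,"dy":0.005,"dz":0.04,"wx":0,"wy":0,"wz":0},{"fingers":0,"dx":0.006,"dy":0.004,"dz":0.045,"wx":0,"wy":0,"wz":0},{"fingers":0,"dx":-0.02,"dy":0.01,"dz":0.04,"wx":0.06,"wy":-0.0915,"wz":0},{"fingers":0,"dx":-0.045,"dy":0.027,"dz":0,"wx":0.06,"wy":-0.0915,"wz":0},{"fingers":0,"dx":-0.045,"dy":0.027,"dz":0,"wx":0,"wy":0,"wz":0.175},{"fingers":0,"dx":-0.045,"dy":0.027,"dz":0,"wx":0,"wy":0,"wz":0.175},{"fingers":0,"dx":-0.04,"dy":0.027,"dz":0,"wx":0,"wy":0,"wz":0.175},{"fingers":0,"dx":0,"dy":0,"dz":0,"wx":0,"wy":0,"wz":0.175},{"fingers":0,"dx":0,"dy":0,"dz":0,"wx":0,"wy":0,"wz":0.175},{"fingers":0,"dx":0,"dy":0,"dz":0,"wx":0,"wy":0,"wz":0.175}]}}

```text
time_s: 12.08
tool_pos: [0.4762, 0.0099, 0.3676]
eef_rot: [3.13, 0.001, 1.638]
force: [0.3, 0.4, 0.8]
finger_gap: 0.087
gripper_force: 0.0
```

Call:
{"op": "play_rows", "data": {"deltas": [{"fingers":0,"dx":0,"dy":0,"dz":0,"wx":0,"wy":0,"wz":0.175},{"fingers":0,"dx":0,"dy":0,"dz":0,"wx":0,"wy":0,"wz":0.175},{"fingers":0,"dx":0,"dy":0,"dz":0,"wx":0,"wy":0,"wz":0.175},{"fingers":0,"dx":0,"dy":0,"dz":0,"wx":0,"wy":0,"wz":0.175},{"fingers":0,"dx":0,"dy":0,"dz":0,"wx":0,"wy":0,"wz":0.175},{"fingers":0,"dx":0,"dy":0,"dz":0,"wx":0,"wy":0,"wz":0}]}}

```text
time_s: 12.82
tool_pos: [0.4763, 0.0098, 0.3674]
eef_rot: [3.131, 0.0, 2.506]
force: [0.1, 0.0, 0.2]
finger_gap: 0.0871
gripper_force: 0.0
```

```bash
python3 - <<'E'
from h import *
o=arm.observe();print(o['time_s'],o['tool_pos'],o['eef_rot'],o['joint_positions'],o['force'])
d=cap("wrist");P=cloud(d);save(d,'w5.png');np.savez('pics/w5.npz',P=P,**d)
hs=cv2.cvtColor(d['pixels'],cv2.COLOR_RGB2HSV).astype(int);x,y,z=P[...,0],P[...,1],P[...,2]
m=(z>.0225)&(z<.04)&(np.hypot(x-.48,y+.005)<.07);print(m.sum(),cv2.minAreaRect(P[m][:,:2].astype(np.float32)))
print(np.percentile(hs[m],[10,50,90],axis=0))
for lo in(.0275,.0285):
    k=(z>lo)&m&(hs[...,0]<14);print(k.sum(),cv2.minAreaRect(P[k][:,:2].astype(np.float32)),np.median(z[k]))
k=m&(hs[...,0]<14);print('hue',k.sum(),cv2.minAreaRect(P[k][:,:2].astype(np.float32)),np.median(z[k]),np.argwhere(k).mean(0))
E
```

```text
12.825 [0.47633107 0.00976913 0.36743387] [3.13078957e+00 3.90281988e-04 2.50561286e+00] [ 0.92570234  0.13413035 -1.08940112  1.84973913  0.11863309  1.22367534
  0.73523014] [0.1283563  0.04593277 0.18813128]
3494 ((0.4835532307624817, -0.006488632410764694), (0.05406013876199722, 0.10035858303308487), 55.38811492919922)
[[  9. 104. 148.]
 [ 16. 109. 167.]
 [ 17. 141. 176.]]
1280 ((0.4717445373535156, 0.0015441067516803741), (0.0537092499434948, 0.027142181992530823), 56.02613830566406) 0.030222367445350895
1256 ((0.4717445373535156, 0.0015441067516803741), (0.0537092499434948, 0.027142181992530823), 56.02613830566406) 0.030242053276335473
hue 1303 ((0.47259801626205444, 0.0009690001606941223), (0.0537092499434948, 0.029200516641139984), 56.02613830566406) 0.030201697763898583 [175.92018419 242.08365311]
```

View pics/w5.png

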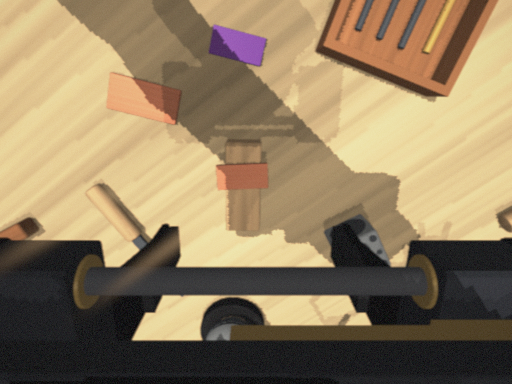

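The copper plate on the block is at px (242,176) and measures 53.7 x 27.1 mm at a yaw of 56°. The fingers have room at both overhanging ends. I'll align and descend.

Call:
{"op": "play_rows", "data": {"deltas": [{"fingers":0,"dx":-0.0046,"dy":-0.0083,"dz":-0.03,"wx":-0.0087,"wy":0.0064,"wz":0.043},{"fingers":0,"dx":0,"dy":0,"dz":-0.05,"wx":0,"wy":0,"wz":0},{"fingers":0,"dx":0,"dy":0,"dz":-0.045,"wx":0,"wy":0,"wz":0},{"fingers":0,"dx":0,"dy":0,"dz":0,"wx":0,"wy":0,"wz":0}]}}

```text
time_s: 13.38
tool_pos: [0.4705, 0.0016, 0.2403]
eef_rot: [-3.14, -0.005, 2.547]
force: [0.6, 0.1, 1.0]
finger_gap: 0.087
gripper_force: 0.0
```

```bash
python3 - <<'E'
from h import *
o=arm.observe();print(o['time_s'],o['tool_pos'],o['eef_rot'])
M=R.from_euler('xyz',o['eef_rot']).as_matrix()
d=cap("wrist");P=cloud(d);save(d,'w6.png')
hs=cv2.cvtColor(d['pixels'],cv2.COLOR_RGB2HSV).astype(int);x,y,z=P[...,0],P[...,1],P[...,2]
k=(z>.0285)&(z<.036)&(np.hypot(x-.472,y-.0015)<.04)&(hs[...,0]<14);r=cv2.minAreaRect(P[k][:,:2].astype(np.float32));print(k.sum(),r,np.median(z[k]),np.argwhere(k).max(0))
print('to go',np.array([*r[0],.0285+.0095])-.164*M[:,2]-o['tool_pos'])
E
```

```text
13.375 [0.47053006 0.0015814  0.24028682] [-3.13994545 -0.00525961  2.54736004]
3066 ((0.47153618931770325, 0.0015998110175132751), (0.05407000333070755, 0.027307763695716858), 56.107086181640625) 0.030199718965661884 [244 296]
to go [ 0.00187208 -0.00024068 -0.03828931]
```

Call:
{"op": "play_rows", "data": {"deltas": [{"fingers":0,"dx":0.0019,"dy":0,"dz":-0.025,"wx":0,"wy":0,"wz":0},{"fingers":0,"dx":0,"dy":0,"dz":-0.0133,"wx":0,"wy":0,"wz":0},{"fingers":0,"dx":0,"dy":0,"dz":0,"wx":0,"wy":0,"wz":0},{"fingers":1,"dx":0,"dy":0,"dz":0,"wx":0,"wy":0,"wz":0},{"fingers":1,"dx":0,"dy":0,"dz":0,"wx":0,"wy":0,"wz":0},{"fingers":1,"dx":0,"dy":0,"dz":0,"wx":0,"wy":0,"wz":0},{"fingers":1,"dx":0,"dy":0,"dz":0,"wx":0,"wy":0,"wz":0},{"fingers":1,"dx":0,"dy":0,"dz":0,"wx":0,"wy":0,"wz":0},{"fingers":1,"dx":0,"dy":0,"dz":0,"wx":0,"wy":0,"wz":0}], "newtons": 25}}

```text
time_s: 14.55
tool_pos: [0.4737, 0.0015, 0.2042]
eef_rot: [-3.142, 0.0, 2.55]
force: [-2.1, -0.9, 3.6]
finger_gap: 0.0531
gripper_force: 25.0
```

Call:
{"op": "play_rows", "data": {"deltas": [{"fingers":1,"dx":0,"dy":0,"dz":0.03,"wx":0,"wy":0,"wz":0},{"fingers":1,"dx":0,"dy":0,"dz":0.05,"wx":0,"wy":0,"wz":0},{"fingers":1,"dx":0,"dy":0,"dz":0.05,"wx":0,"wy":0,"wz":-0.15},{"fingers":1,"dx":0,"dy":0,"dz":0.03,"wx":0,"wy":0,"wz":-0.17},{"fingers":1,"dx":0,"dy":0,"dz":0,"wx":0,"wy":0,"wz":-0.17},{"fingers":1,"dx":0.02,"dy":-0.02,"dz":0,"wx":0,"wy":0,"wz":-0.17},{"fingers":1,"dx":0.02,"dy":-0.02,"dz":0,"wx":0,"wy":0,"wz":-0.17},{"fingers":1,"dx":0.02,"dy":-0.02,"dz":0,"wx":0,"wy":0,"wz":-0.17},{"fingers":1,"dx":0.02,"dy":-0.02,"dz":0,"wx":0,"wy":0,"wz":-0.17},{"fingers":1,"dx":0.02,"dy":-0.02,"dz":0,"wx":0,"wy":0,"wz":-0.17}]}}

```text
time_s: 15.8
tool_pos: [0.5743, -0.0991, 0.3636]
eef_rot: [-3.141, 0.0, 1.204]
force: [-0.2, 0.0, -0.6]
finger_gap: 0.0534
gripper_force: 25.0
```

Call:
{"op": "play_rows", "data": {"deltas": [{"fingers":1,"dx":0.018,"dy":-0.016,"dz":0,"wx":0,"wy":0,"wz":-0.17},{"fingers":1,"dx":0.018,"dy":-0.016,"dz":0,"wx":0,"wy":0,"wz":-0.17},{"fingers":1,"dx":0,"dy":0,"dz":0,"wx":0,"wy":0,"wz":-0.17},{"fingers":1,"dx":0,"dy":0,"dz":0,"wx":0,"wy":0,"wz":-0.11},{"fingers":1,"dx":0,"dy":0,"dz":0,"wx":0,"wy":0,"wz":0}]}}

```text
time_s: 16.42
tool_pos: [0.6097, -0.1304, 0.3638]
eef_rot: [-3.141, 0.0, 0.591]
force: [0.0, 0.9, -0.4]
finger_gap: 0.0538
gripper_force: 25.0
```

```bash
python3 - <<'E'
from prof import *
o=arm.observe();print(o['time_s'],o['tool_pos'],o['eef_rot'],o['joint_positions'],o['force'],o['finger_gap'])
M=R.from_euler('xyz',o['eef_rot']).as_matrix();print('point below tool at plate',o['tool_pos']+M@[0,0,.1757])
d=cap("wrist");P=cloud(d);save(d,'w7.png');np.savez('pics/w7.npz',P=P,**d)
hs=cv2.cvtColor(d['pixels'],cv2.COLOR_RGB2HSV).astype(int);x,y,z=P[...,0],P[...,1],P[...,2]
T=(P-o['tool_pos'])@M
k=(hs[...,0]<14)&(hs[...,1]>90)&(np.linalg.norm(T-[0,0,.173],axis=-1)<.045);t=T[k];print(k.sum(),np.percentile(t,[1,50,99],axis=0).round(4).tolist(),cv2.minAreaRect(t[:,:2].astype(np.float32)))
f=np.linalg.lstsq(np.c_[t[:,:2],np.ones(len(t))],t[:,2],rcond=None)[0];print('plane',f)
g=np.array([.632,-.136,.038]);m=(z>.075)&(z<.096)&(np.hypot(x-g[0],y-g[1])<.035);print(m.sum(),P[m].mean(0) if m.sum() else 0);print(cv2.minAreaRect(P[m][:,:2].astype(np.float32)))
E
```

```text
16.425 [ 0.60966078 -0.13036421  0.36375261] [-3.14124804e+00  4.06195462e-04  5.90732780e-01] [ 0.65295524  0.43561625 -0.68017381  1.49188532  0.27798413  1.31287683
 -1.03270917] [ 0.00808654  0.88409498 -0.42721469] 0.05381331775672849
point below tool at plate [ 0.60956778 -0.13035367  0.18805264]
4468 [[-0.0105, -0.0272, 0.172], [0.0032, -0.0008, 0.174], [0.0149, 0.026, 0.1772]] ((0.0019117621704936028, -0.001319747418165207), (0.06915348023176193, 0.026565397158265114), 89.46372985839844)
plane [0.01544722 0.00571446 0.17401218]
2557 [ 0.63226563 -0.13572682  0.0841883 ]
((0.6334570050239563, -0.13519787788391113), (0.05293707922101021, 0.04366267845034599), 33.556880950927734)
```

View pics/w7.png

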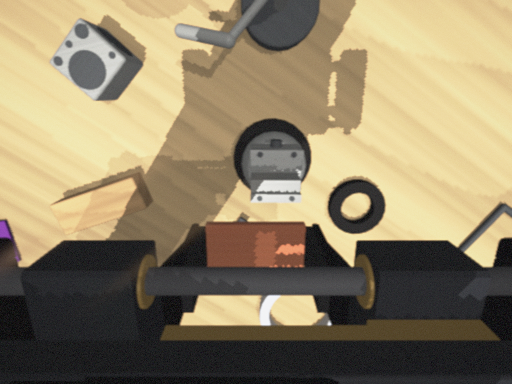

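The plate is held level at px (256,245). The vise's jaws are in full view at (275,175), so I take a finer profile for the channel centre.

```bash
python3 - <<'E'
from h import *
D=np.load('pics/w7.npz');P=D['P'];g=np.array([.632,-.136,.0]);a=np.radians(33.4)
n=np.array([np.cos(a),np.sin(a)]);l=np.array([-n[1],n[0]])
w=P[100:215,220:330].reshape(-1,3)-g;xs=w[:,:2]@n;ys=w[:,:2]@l
for c in np.arange(-.028,.032,.002):
    m=(xs>=c)&(xs<c+.002)&(abs(ys)<.018)&(w[:,2]>.04)
    if m.sum()>3:print(round(c+.001,3),m.sum(),np.percentile(w[m][:,2],[20,50,80]).round(4))
m=(w[:,2]>.081)&(abs(xs)<.03)&(abs(ys)<.04);print(np.percentile(ys[m],[.5,2,98,99.5]),np.percentile(xs[m],[.5,2,98,99.5]))
q=w[m&(w[:,2]>.0855)];X=np.c_[q[:,:2],np.ones(len(q))];print('top plane',np.linalg.lstsq(X,q[:,2],rcond=None)[0],len(q))
E
```

```text
-0.025 19 [0.0865 0.0871 0.0875]
-0.023 89 [0.0869 0.0876 0.0881]
-0.021 94 [0.087  0.0876 0.0883]
-0.019 84 [0.0868 0.0876 0.0881]
-0.017 158 [0.0833 0.0864 0.0876]
-0.015 87 [0.0819 0.0827 0.0831]
-0.013 93 [0.082  0.0826 0.083 ]
-0.011 93 [0.082  0.0826 0.0832]
-0.009 92 [0.0821 0.0827 0.0833]
-0.007 88 [0.0821 0.0828 0.0834]
-0.005 353 [0.0618 0.0713 0.0803]
-0.003 38 [0.0571 0.0576 0.0582]
0.003 49 [0.0819 0.0824 0.083 ]
0.005 98 [0.0823 0.083  0.0835]
0.007 97 [0.0825 0.0829 0.0835]
0.009 89 [0.0824 0.0831 0.0837]
0.011 97 [0.0823 0.083  0.0834]
0.013 71 [0.0826 0.0832 0.0836]
0.015 86 [0.0876 0.088  0.0886]
0.017 92 [0.0874 0.0881 0.0889]
0.019 110 [0.0877 0.0882 0.0886]
0.021 217 [0.0796 0.0856 0.0884]
0.023 183 [0.0563 0.0643 0.0755]
0.025 105 [0.05   0.0541 0.0749]
0.027 112 [0.0482 0.0526 0.0752]
0.029 87 [0.0456 0.0483 0.051 ]
0.031 27 [0.0423 0.0435 0.0456]
[-0.02171831 -0.0210012   0.02082673  0.02164067] [-0.02416446 -0.02344154  0.02175848  0.02192138]
top plane [0.01681011 0.00396192 0.08781355] 940
```

Call:
{"op": "play_rows", "data": {"deltas": [{"fingers":1,"dx":0.02,"dy":-0.008,"dz":0,"wx":0,"wy":0,"wz":-0.008},{"fingers":1,"dx":0,"dy":0,"dz":-0.04,"wx":0,"wy":0,"wz":0},{"fingers":1,"dx":0,"dy":0,"dz":-0.035,"wx":0,"wy":0,"wz":0},{"fingers":1,"dx":0,"dy":0,"dz":0,"wx":0,"wy":0,"wz":0}]}}

```text
time_s: 16.98
tool_pos: [0.6287, -0.1386, 0.2864]
eef_rot: [-3.138, 0.004, 0.584]
force: [-0.3, 0.4, 0.3]
finger_gap: 0.0536
gripper_force: 25.0
```

```bash
cat > pl.py <<'E'
from h import *
g=np.array([.6309,-.1367]);a=np.radians(33.4);n=np.array([np.cos(a),np.sin(a)]);l=np.array([-n[1],n[0]])
def plate(d,P,zlo,zhi):
    hs=cv2.cvtColor(d['pixels'],cv2.COLOR_RGB2HSV).astype(int)
    k=(hs[...,0]<16)&(hs[...,1]>85)&(P[...,2]>zlo)&(P[...,2]<zhi)&(np.hypot(P[...,0]-g[0],P[...,1]-g[1])<.045)
    w=P[k];xs=(w[:,:2]-g)@n;ys=(w[:,:2]-g)@l
    print('plate',k.sum(),'x',np.percentile(xs,[1,99]).round(4),'y',np.percentile(ys,[1,99]).round(4),'z',np.percentile(w[:,2],[5,50,95]).round(4))
    f=np.linalg.lstsq(np.c_[xs,ys,np.ones(len(xs))],w[:,2],rcond=None)[0];print('  plane',f.round(4),'rect',cv2.minAreaRect(np.c_[xs,ys].astype(np.float32)))
def vise(P,zlo,zhi):
    w=P[(P[...,2]>zlo)&(P[...,2]<zhi)&(np.hypot(P[...,0]-g[0],P[...,1]-g[1])<.04)];xs=(w[:,:2]-g)@n;ys=(w[:,:2]-g)@l
    print('  vise',len(w),'x',np.percentile(xs,[1,99]).round(4),'y',np.percentile(ys,[1,99]).round(4))
E
python3 - <<'E'
from pl import *
o=arm.observe();print(o['time_s'],o['tool_pos'],o['eef_rot'],o['force'])
for c in('wrist','scene'):
    d=cap(c);P=cloud(d);save(d,'w8'+c+'.png');print(c);plate(d,P,.103,.125);vise(P,.08,.095)
E
```

```text
16.975 [ 0.62869293 -0.13859965  0.28641184] [-3.13777234  0.00354471  0.58387461] [-0.26577532  0.4412727   0.27032515]
wrist
plate 4505 x [-0.0141  0.0114] y [-0.0257  0.0276] z [0.111  0.1124 0.1134]
  plane [-0.0257  0.0057  0.1123] rect ((-0.0015629557892680168, 0.0012548230588436127), (0.07001271098852158, 0.026700442656874657), 89.74470520019531)
  vise 2118 x [0.0045 0.0234] y [-0.0214  0.0216]
scene
plate 204 x [-0.0154  0.0121] y [-0.0327  0.0283] z [0.1127 0.1165 0.1194]
  plane [-0.0063 -0.0004  0.1163] rect ((-0.0005480730906128883, -0.0037075765430927277), (0.03037702850997448, 0.06867212057113647), 5.556995391845703)
  vise 145 x [-0.0066  0.0235] y [-0.0246  0.0189]
```

Call:
{"op": "play_rows", "data": {"deltas": [{"fingers":1,"dx":0.002,"dy":0.0002,"dz":-0.005,"wx":0,"wy":0,"wz":0},{"fingers":1,"dx":0,"dy":0,"dz":-0.008,"wx":0,"wy":0,"wz":0},{"fingers":1,"dx":0,"dy":0,"dz":0,"wx":0,"wy":0,"wz":0}]}}

```text
time_s: 17.45
tool_pos: [0.6315, -0.1383, 0.2756]
eef_rot: [-3.141, 0.001, 0.582]
force: [-0.7, 0.7, 0.5]
finger_gap: 0.0533
gripper_force: 25.0
```

```bash
python3 - <<'E'
from pl import *
o=arm.observe();print(o['time_s'],o['tool_pos'],o['eef_rot'],o['force'])
for c in('wrist','scene'):
    d=cap(c);P=cloud(d);save(d,'w9'+c+'.png');print(c);plate(d,P,.094,.11);vise(P,.08,.092)
E
```

```text
17.45 [ 0.63149728 -0.13830601  0.2756001 ] [-3.14115590e+00  6.73626550e-04  5.81905437e-01] [-0.70102806  0.71817492  0.4693784 ]
wrist
plate 4499 x [-0.0111  0.0144] y [-0.0277  0.0256] z [0.1002 0.1015 0.1026]
  plane [-0.0226  0.0025  0.1015] rect ((0.0014645764604210854, -0.0007199384272098541), (0.06978564709424973, 0.026600178331136703), 89.91122436523438)
  vise 1965 x [0.008  0.0235] y [-0.0214  0.0217]
scene
plate 195 x [-0.0141  0.0138] y [-0.0348  0.0246] z [0.1    0.1033 0.1065]
  plane [0.016  0.0038 0.1032] rect ((-0.0006308006122708321, -0.005814976990222931), (0.02961195632815361, 0.06769751012325287), 1.4989135265350342)
  vise 118 x [-0.0185  0.0234] y [-0.025   0.0182]
```

Call:
{"op": "play_rows", "data": {"deltas": [{"fingers":1,"dx":-0.0012,"dy":0.0004,"dz":-0.004,"wx":0,"wy":0,"wz":0},{"fingers":1,"dx":0,"dy":0,"dz":-0.004,"wx":0,"wy":0,"wz":0},{"fingers":1,"dx":0,"dy":0,"dz":-0.002,"wx":0,"wy":0,"wz":0},{"fingers":1,"dx":0,"dy":0,"dz":-0.001,"wx":0,"wy":0,"wz":0},{"fingers":1,"dx":0,"dy":0,"dz":0,"wx":0,"wy":0,"wz":0}]}}

```text
time_s: 18.18
tool_pos: [0.6305, -0.1379, 0.2651]
eef_rot: [3.142, 0.0, 0.582]
force: [0.3, -1.2, -0.8]
finger_gap: 0.0535
gripper_force: 25.0
```

Call:
{"op": "play_rows", "data": {"deltas": [{"fingers":1,"dx":0,"dy":0,"dz":-0.001,"wx":0,"wy":0,"wz":0},{"fingers":1,"dx":0,"dy":0,"dz":-0.001,"wx":0,"wy":0,"wz":0},{"fingers":1,"dx":0,"dy":0,"dz":0,"wx":0,"wy":0,"wz":0}]}}

```text
time_s: 18.55
tool_pos: [0.6304, -0.1379, 0.263]
eef_rot: [3.142, 0.0, 0.582]
force: [-0.1, -0.3, -1.3]
finger_gap: 0.0535
gripper_force: 25.0
```

Call:
{"op": "play_rows", "data": {"deltas": [{"fingers":1,"dx":0,"dy":0,"dz":-0.001,"wx":0,"wy":0,"wz":0},{"fingers":1,"dx":0,"dy":0,"dz":0,"wx":0,"wy":0,"wz":0}]}}

```text
time_s: 18.8
tool_pos: [0.6305, -0.1379, 0.2621]
eef_rot: [3.141, -0.0, 0.582]
force: [-0.0, 0.5, -0.0]
finger_gap: 0.0532
gripper_force: 25.0
```

Call:
{"op": "play_rows", "data": {"deltas": [{"fingers":1,"dx":0,"dy":0,"dz":-0.001,"wx":0,"wy":0,"wz":0},{"fingers":1,"dx":0,"dy":0,"dz":0,"wx":0,"wy":0,"wz":0}]}}

```text
time_s: 19.05
tool_pos: [0.6307, -0.138, 0.2618]
eef_rot: [3.141, -0.001, 0.582]
force: [-0.3, -1.2, 4.6]
finger_gap: 0.053
gripper_force: 25.0
```

Call:
{"op": "play_rows", "data": {"deltas": [{"fingers":1,"dx":0,"dy":0,"dz":-0.0008,"wx":0,"wy":0,"wz":0},{"fingers":1,"dx":0,"dy":0,"dz":0,"wx":0,"wy":0,"wz":0}]}}

```text
time_s: 19.3
tool_pos: [0.6308, -0.1379, 0.2616]
eef_rot: [3.14, -0.001, 0.582]
force: [-2.6, -0.3, 9.7]
finger_gap: 0.0538
gripper_force: 25.0
```

The plate touched down at the expected height, so I release it and look.

Call:
{"op": "play_rows", "data": {"deltas": [{"fingers":0.3,"dx":0,"dy":0,"dz":0,"wx":0,"wy":0,"wz":0},{"fingers":0.1,"dx":0,"dy":0,"dz":0,"wx":0,"wy":0,"wz":0},{"fingers":0,"dx":0,"dy":0,"dz":0,"wx":0,"wy":0,"wz":0},{"fingers":0,"dx":0,"dy":0,"dz":0.02,"wx":0,"wy":0,"wz":0},{"fingers":0,"dx":-0.01,"dy":-0.007,"dz":0.05,"wx":0,"wy":0,"wz":0},{"fingers":0,"dx":-0.02,"dy":-0.013,"dz":0.03,"wx":0,"wy":0,"wz":0},{"fingers":0,"dx":0,"dy":0,"dz":0,"wx":0,"wy":0,"wz":0}]}}

```text
time_s: 20.18
tool_pos: [0.6003, -0.159, 0.3645]
eef_rot: [3.136, -0.003, 0.58]
force: [0.2, 0.8, -1.4]
finger_gap: 0.0869
gripper_force: 0.0
```

```bash
python3 - <<'E'
from pl import *
o=arm.observe();print(o['time_s'],o['tool_pos'],o['eef_rot'],o['force'])
for c in('wrist','scene'):
    d=cap(c);P=cloud(d);save(d,'w10'+c+'.png');print(c);plate(d,P,.078,.1);vise(P,.08,.095)
    if c=='wrist':
        hs=cv2.cvtColor(d['pixels'],cv2.COLOR_RGB2HSV).astype(int);m=(P[...,2]>.08)&(P[...,2]<.095)&(hs[...,1]<60);w=P[m];xs=(w[:,:2]-g)@n;ys=(w[:,:2]-g)@l
        for s in(-1,1):
            k=(xs*s>.0165)&(xs*s<.022)&(abs(ys)<.02);print('jaw',s,k.sum(),np.percentile(w[k][:,2],[10,50,90]).round(4))
        r,q=np.argwhere((P[...,2]>.08)&(P[...,2]<.095)&(np.hypot(P[...,0]-g[0],P[...,1]-g[1])<.04)).mean(0).astype(int)
        im=d['pixels'][max(0,r-70):r+70,max(0,q-90):q+90,::-1];cv2.imwrite('pics/c10.png',cv2.resize(im,None,fx=3,fy=3))
E
```

```text
20.175 [ 0.60031618 -0.159016    0.36452906] [ 3.13648880e+00 -2.70411201e-03  5.79617129e-01] [ 0.1857603   0.81789035 -1.39594785]
wrist
plate 2097 x [-0.013   0.0137] y [-0.0265  0.0262] z [0.0866 0.0878 0.089 ]
  plane [ 0.0127 -0.0064  0.0878] rect ((0.0002541160210967064, -0.00019893981516361237), (0.054129231721162796, 0.02714460901916027), 89.88546752929688)
  vise 3348 x [-0.0225  0.0231] y [-0.0263  0.0258]
jaw -1 294 [0.0866 0.0874 0.0883]
jaw 1 341 [0.0875 0.0882 0.089 ]
scene
plate 209 x [-0.0151  0.014 ] y [-0.029   0.0234] z [0.0865 0.0891 0.0922]
  plane [ 0.0436 -0.0047  0.0892] rect ((-0.0013979114592075348, -0.0028919894248247147), (0.032425832003355026, 0.05438854172825813), 1.6368345022201538)
  vise 345 x [-0.024   0.0231] y [-0.0294  0.023 ]
```

View pics/c10.png

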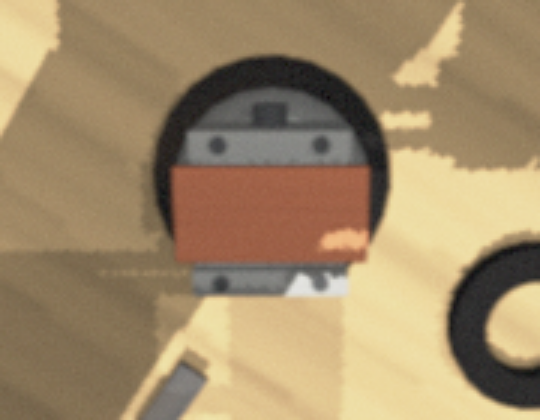

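The plate is flush: its top is at 0.0878 and the jaw tops are at 0.0874 and 0.0882. It is centred to under 1 mm and was pressed with about 10 N before release. The vise is seated and upright, and the gripper is clear, so I hand in.

```bash
python3 -c "
from rig import arm
print(arm.sign_off())"
```

```text
the job is handed in; nothing more can be done
None
```

The job is handed in: the vise stands upright in the larger ring pad, within about 2.5 mm of its axis, and the copper plate lies flush and centred in its jaws; sign-off returned no verdict.

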